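# Stack the empty harvest crate over the jars, half-turned

## Task

Pick up the empty yellow crate by its carrying bar, turn it half a turn so that its scooped end comes over the plain end of the crate of jars, and stack it squarely on that crate so that its lugs rest on the rim ledges instead of dropping through the slots and nesting onto the jars. Lower it all the way onto the ledges before letting go, and leave the crate of jars and the crate of onions standing where they are.

Things in the scene. Friction and masses are not known exactly. Their poses are not given: they have to be found in the camera images.
- empty_handle (a point): centre of the empty crate's carrying bar, 135 mm above the crate's underside, mid-length and mid-width. Bar 16 x 16 mm, 176 mm long, along y, 45 mm above the rim. z up; x points from the scooped end to the plain end (at the start to the robot's left, +y, within 15 deg). Crate 280 to 460 g. Stacked half-turned, its underside is 78 mm above that of the crate below, dipping 12 mm into its mouth with 12 mm play
- empty_scoop (a point): bottom edge of the scoop, a 90 mm wide cut-out in the empty crate's -x end wall, 113 mm from mid-length, 45 mm above the underside. All three crates: yellow plastic, 240 x 184 x 90 mm, tapered; underside 184 x 124, mouth 212 x 152 mm; on each long side two outside lugs at x = -60 and +30 mm, undersides 12 mm up, reaching y = +-92; above each lug a 32 mm slot through wall and rim
- jar_crate: the crate with four low brass-lidded jars, on which the empty crate goes. Same mould without carrying bar, with a flat rim ledge 14 mm wide at 90 mm height; jar tops at 54 mm. Origin: centre of its underside; z up, x from its scooped end to its plain end (to the robot's left, +y, within 15 deg). Loose on the table, about 1.4 kg with the jars
- onion_crate: bystander, to be left alone: same mould without carrying bar, filled with onions up to 64 mm high. Origin: centre of its underside; x from its scooped end to its plain end

How it is judged:
On the way:
1. the empty crate stands half-turned on the rim ledges of the jar crate (at most 10 mm above them) while still held (x of empty_handle in the frame of jar_crate between -0.02 and 0.02 m and y of empty_handle in the frame of jar_crate between -0.02 and 0.02 m and z of empty_handle in the frame of jar_crate between 0.203 and 0.223 m and x of empty_scoop in the frame of jar_crate above 0.08 m and angle between the x axis of empty_handle and the x axis of jar_crate, either way round below 0.2 rad and angle between empty_handle's own z axis and vertical below 0.1 rad and contact force between the fingers and empty_crate above 0.5 N), for 0.1 s.
At the end, for the whole second after the job is handed in: the empty crate rests half-turned on the jar crate: its bar within 20 mm of that crate's middle in x and y and 203 to 223 mm above its underside (213 on the ledges), its scoop over the plain end, parallel within 0.2 rad, level within 0.1 rad (x of empty_handle in the frame of jar_crate between -0.02 and 0.02 m and y of empty_handle in the frame of jar_crate between -0.02 and 0.02 m and z of empty_handle in the frame of jar_crate between 0.203 and 0.223 m and x of empty_scoop in the frame of jar_crate above 0.08 m and angle between the x axis of empty_handle and the x axis of jar_crate, either way round below 0.2 rad and angle between empty_handle's own z axis and vertical below 0.1 rad); the robot touches nothing.
It fails at once if the jar crate is shifted by more than 40 mm (distance of jar_crate from where it was at the start of the episode above 0.04 m).
It fails at once if the onion crate is shifted by more than 20 mm (distance of onion_crate from where it was at the start of the episode above 0.02 m).
It also fails if it takes over 51 s, if anything falls off the work surface, if the arm or the gripper's body presses on something with over 40 N, if the wrist force passes 120 N, or if a joint passes its speed limit or range.

## Robot

A 6-joint arm with a two-finger parallel gripper is mounted at the origin on the work surface. World frame = base frame: x ahead of the robot, y to its left, z up, the work surface at z = 0. Lengths are in m, angles in rad, forces in N, time in s.
With the tool pointing down it reaches from about 0.225 to 0.725 m from the base axis. Payload 3.1 kg.
Tool frame: the origin (TCP) lies at the very end of the fingers, on their centre line; the grasp point (between the pads) lies 19 mm behind it; z points along the fingers, y is the line along which they close (so a half turn about z gives the same grasp; the last joint's range is limited). The gripper opens to 85 mm and grips with 20 to 120 N. Pads are 22 mm wide; open, the fingers measure 114 mm over their backs; the gripper's body (76 mm by 85 mm) begins 54 mm behind the grasp point. The pads swing forward as they close: fully open they stand 13 mm farther back than shut.
Start: joints at [-1.265, 0.048, 0.099, 1.622, 0, 1.443], TCP at [0.221, -0.476, 0.231] pointing down, gripper open.
Joint ranges: [-2.91, 2.91], [-0.99, 1.94], [-1.21, 1.42], [-2.12, 2.29], [-1.49, 1.47], [-3.14, 3.14]. Speed limits (rad/s): [2.79, 2.79, 3.14, 3.14, 3.14, 3.14].

## Interface

Orientations are given as [roll, pitch, yaw] about the fixed x, y, z axes, in that order (R = Rz(yaw) Ry(pitch) Rx(roll)).
In Python, from workcell import * gives the robot as it stands.
- The arm moves only by the tool drive_tool, never from a script. Its argument "increments" is a list of rows, each a list of 7 numbers: the shift along the tool's x, y, z in cm, then the turn, a rotation vector about the tool's x, y, z in degrees, then the finger opening in cm, from 0 to 8.54. A call has 1 to 5 rows; each row is the pose to reach, as a shift and turn from the pose commanded when the call began, along the tool's axes at that moment; what a row does not reach only later rows make up. A row lasts 1/8 s, in which the tool goes at most 62.5 mm and 10.7 degrees, less where a joint would pass 70% of its speed; a pose out of reach is approached as far as the arm can. A call with a gripper value outside its range is refused whole. The fingers move at their own pace and stop on an object; "squeeze" is the grip in N (left out, the last holds). Time passes only in rows, so rows that repeat a pose let the fingers close. It gives the time, the measured TCP pose, the force, the opening and the grip force at its end, in the units of the state.
- state(): the state, without advancing time (a new reading comes with each control period).
- grab_frame(name): name is "scene" or "top"; returns (picture, depth): 384x512x3 uint8, blue, green, red; 384x512 float32, m along the optical axis (not along the pixel's ray), 0 where there is no reading.
- camera_params(name): a dict with "fx", "fy", "cx", "cy" (pixels), "k1" (the pictures are not rectified: a ray, as slopes to the right and down, at radius r is drawn at 1 + k1 r^2 times it, then the intrinsics apply), "rvec" (rotation vector, rad) and "tvec" (3), from world to camera coordinates, as OpenCV has them. Camera axes: x right, y down, z forward; pixel columns grow to the right and rows downward; lengths in m; the calibration is good to about 2 mm. A picture is of the moment at which its call begins. camera_params takes no time and is no camera call.
- finish_job(): hands the job in; it is judged then, once.
Trained networks look in the newest picture that a camera, given by its name, has taken for a name from the list of things; names that differ only in an ending like _2 or _b are one class to them, and where a whole thing is asked for, a point or a joint stands for the part that bears it (a point fixed in the world has none). Each returns a list of dicts, best first, with "conf" (0 to 1); they miss things now and then, are a little off and sometimes report something else, mostly with a low value. They report only what shows in the picture. A call takes as long as a camera call.
- spot_in(camera, query): "location" ([column, row] as shares, 0 to 1, of the picture: columns of its width, rows of its height, amid what is visible of it).
- cut_out(camera, query): "mask" (384x512 bool, what is visible of it) and "location" ([column, row] as shares, 0 to 1, of the picture: columns of its width, rows of its height, amid what is visible of it).
The state is a dict: "time_s": time; "joint_pos": joint angles; "qd": joint speeds; "tau": joint torques, N m; "ee_pos": TCP position; "ee_rot": TCP orientation; "force": force on the tool from outside, world axes, zero at the start; "wrist_torque": the same for the moment, N m; "finger_gap": finger opening in m; "grasp_force": force on a finger pad.
Only numpy, scipy, OpenCV 4.12 (cv2) and the standard library are available. Lean on these libraries where they do the work, as an engineer would, in place of code of your own. Each camera call takes 0.05 s, during which the arm holds its last target. There are 200 camera calls.

## Working session

There is one attempt and no reset: what is moved stays moved. The work goes in short steps, Python scripts to look and compute and a tool call to move; the robot and the scene stay as the last step left them, time stands still between calls to the robot, and variables do not carry over. Pictures are saved under pics/ and viewed, at most 10 in all, crops included, and the job is handed in when it is done.

Besides the shell and the picture viewer there is one more tool, called after "Request:" in YAML: its name, and indented under it one key for each argument. drive_tool: Moves the arm, as the interface text tells. Its arguments: {"type":"object","properties":{"increments":{"type":"array","items":{"type":"array","items":{"type":"number"}}},"squeeze":{"type":"number"}},"required":["increments"]}

```bash
mkdir -p pics; cat > h.py <<'E'
from workcell import *
import numpy as np, cv2
from scipy.spatial.transform import Rotation as R
def cloud(cam, depth):
    p=camera_params(cam); K=np.array([[p['fx'],0,p['cx']],[0,p['fy'],p['cy']],[0,0,1.]])
    v,u=np.mgrid[:384,:512]
    n=cv2.undistortPoints(np.stack([u,v],-1).reshape(-1,1,2).astype(np.float64),K,np.array([p['k1'],0,0,0.])).reshape(384,512,2)
    c=np.dstack([n[...,0]*depth,n[...,1]*depth,depth])
    Rm=cv2.Rodrigues(np.array(p['rvec'],float))[0]
    w=(c-np.array(p['tvec']).ravel())@Rm
    w[depth<=0]=np.nan
    return w
E
python3 - <<'E'
from h import *
for c in ['top','scene']:
    im,d=grab_frame(c); cv2.imwrite(f'pics/{c}0.png',im); np.save(f'{c}0.npy',cloud(c,d))
    w=np.load(f'{c}0.npy')
    for q in ['empty_handle','empty_scoop','jar_crate','onion_crate']:
        for r in spot_in(c,q)[:3]:
            u,v=r['location']; u=int(u*512);v=int(v*384)
            print(c,q,round(r['conf'],2),u,v,w[min(v,383),min(u,511)].round(3))
print(state())
E
```

```text
top empty_handle 0.7 257 179 [ 0.562 -0.023  0.144]
top empty_scoop 0.85 252 176 [ 0.585 -0.004  0.004]
top jar_crate 0.86 384 180 [ 0.566 -0.379  0.003]
top onion_crate 0.58 109 168 [0.614 0.406 0.006]
scene empty_handle 0.94 267 200 [ 0.62  -0.004  0.143]
scene empty_scoop 0.91 265 199 [ 0.619 -0.011  0.145]
scene jar_crate 0.79 160 183 [ 0.541 -0.379  0.007]
scene onion_crate 0.79 389 225 [0.586 0.385 0.041]
{'time_s': 0.5, 'joint_pos': array([-1.26481349e+00,  4.80168875e-02,  9.91373623e-02,  1.62195509e+00,
       -2.87038673e-05,  1.44298391e+00]), 'qd': array([ 0.00015033, -0.00148441,  0.00133208,  0.00124886, -0.00015723,
       -0.00104923]), 'tau': array([-7.28018986e-04, -3.38208246e+01,  3.19780433e+01,  2.53903760e-03,
       -1.17474092e-04,  1.95669230e-06]), 'ee_pos': array([ 0.22063716, -0.47637246,  0.23127132]), 'ee_rot': array([-3.14155101e+00,  2.35887490e-05,  4.33795255e-01]), 'force': array([0.53405054, 1.10817877, 0.11461194]), 'wrist_torque': array([ 0.03587181, -0.01263128,  0.00406683]), 'grasp_force': 0.0, 'finger_gap': 0.08535113953100439}
```

```bash
python3 -c "
import cv2,numpy as np
cv2.imwrite('pics/both0.png',cv2.resize(np.vstack([cv2.imread('pics/top0.png'),cv2.imread('pics/scene0.png')]),None,fx=.78,fy=.78))"
```

```text
(no output)
```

View pics/both0.png

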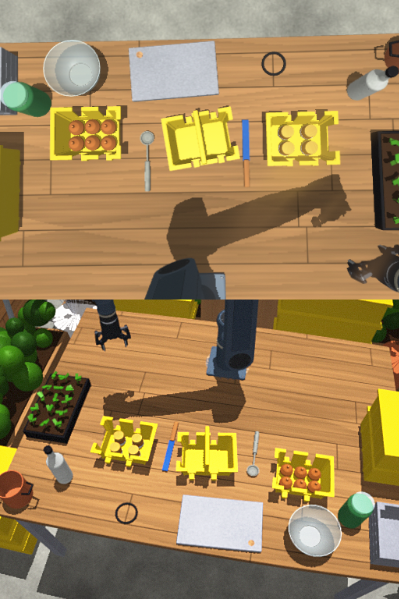

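The top picture shows the onion crate at left, the empty crate in the middle, slightly turned, and the jar crate at right. Next I fit the rims and the bar from depth.

```bash
cat >> h.py <<'E'
def yellow(im):
    h=cv2.cvtColor(im,cv2.COLOR_BGR2HSV); return (abs(h[...,0].astype(int)-27)<7)&(h[...,1]>140)&(h[...,2]>80)
def rect(P):
    (c,s,a)=cv2.minAreaRect((P[:,:2]*1000).astype(np.float32)); 
    return np.round(c,1),np.round(s,1),round(a,2)
E
python3 - <<'E'
from h import *
for c in ['top','scene']:
    w=np.load(f'{c}0.npy'); m=yellow(cv2.imread(f'pics/{c}0.png'))
    for n,y0,y1 in [('onion',.2,.55),('empty',-.17,.2),('jar',-.56,-.22)]:
        s=m&(w[...,1]>y0)&(w[...,1]<y1)&(w[...,0]>.35)&(w[...,0]<.8)
        P=w[s&(w[...,2]>.082)&(w[...,2]<.098)]
        print(c,n,len(P),rect(P),np.median(P[:,2]).round(4), 'ends', np.percentile(P[:,:2],[1,99],axis=0).round(3).tolist())
        if n=='empty':
            P=w[s&(w[...,2]>.125)]; print('bar',len(P),rect(P),np.median(P,axis=0).round(4))
    np.save
im=cv2.imread('pics/top0.png')[125:225,195:450]; cv2.imwrite('pics/z.png',cv2.resize(im,None,fx=3.1,fy=3.1,interpolation=cv2.INTER_CUBIC))
E
```

```text
top onion 1385 (array([598.4, 373.6]), array([180.1, 241.2]), 0.18) 0.0887 ends [[0.509, 0.254], [0.687, 0.493]]
top empty 1229 (array([572.9, -20.3]), array([180.3, 240.2]), 8.97) 0.0896 ends [[0.471, -0.147], [0.675, 0.106]]
bar 444 (array([572.4, -20.3]), array([175.2,  15.9]), 9.01) [ 0.5721 -0.0204  0.1424]
top jar 1351 (array([ 567.4, -363.8]), array([180.2, 239.7]), 0.36) 0.09 ends [[0.478, -0.482], [0.657, -0.244]]
scene onion 929 (array([597.3, 375.2]), array([185.3, 243. ]), 0.03) 0.0896 ends [[0.508, 0.255], [0.688, 0.495]]
scene empty 816 (array([570.8, -16. ]), array([186.9, 240.5]), 9.04) 0.0898 ends [[0.468, -0.144], [0.676, 0.111]]
bar 311 (array([573.1, -16.2]), array([178.5,  15.5]), 8.96) [ 0.5796 -0.0154  0.1422]
scene jar 799 (array([ 565.9, -360.5]), array([242.2, 185.7]), 89.86) 0.09 ends [[0.475, -0.48], [0.657, -0.241]]
```

View pics/z.png

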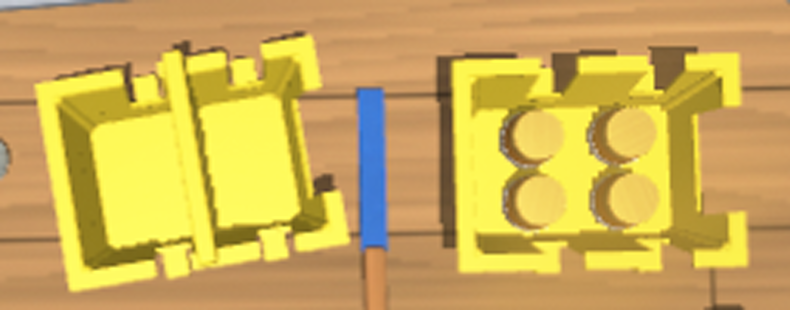

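Request:
drive_tool:
  increments:
    - [5.1,-2.7,0,0,0,3,8.5]
    - [10.2,-5.4,0,0,0,6,8.5]
    - [15.3,-8.0,0,0,0,9,8.5]
    - [20.4,-10.7,0,0,0,12,8.5]
    - [25.5,-13.4,0,0,0,15.8,8.5]
  squeeze: 60

```text
time_s: 1.12
ee_pos: [0.3967, -0.2462, 0.2316]
ee_rot: [3.141, -0.001, 0.156]
force: [0.5, -1.1, -0.3]
finger_gap: 0.0851
grasp_force: 0.0
```

Request:
drive_tool:
  increments:
    - [4.2,-4.0,0,0,0,0,8.5]
    - [8.4,-8.0,0,0,0,0,8.5]
    - [12.6,-12.0,0,0,0,0,8.5]
    - [16.8,-16.0,0,0,0,0,8.5]
    - [21.0,-19.9,0,0,0,0,8.5]

```text
time_s: 1.75
ee_pos: [0.5728, -0.0163, 0.2315]
ee_rot: [3.141, -0.001, 0.158]
force: [-0.4, -1.0, 0.2]
finger_gap: 0.0851
grasp_force: 0.0
```

Request:
drive_tool:
  increments:
    - [0,0,3,0,0,0,8.5]
    - [0,0,6,0,0,0,8.5]
    - [0,0,9,0,0,0,8.5]
    - [0,0,10.5,0,0,0,8.5]
    - [0,0,11.5,0,0,0,8.5]

```text
time_s: 2.38
ee_pos: [0.5716, -0.0181, 0.1158]
ee_rot: [-3.141, 0.0, 0.158]
force: [0.3, -0.6, 0.6]
finger_gap: 0.0853
grasp_force: 0.0
```

Request:
drive_tool:
  increments:
    - [0,0,0,0,0,0,1]
    - [0,0,0,0,0,0,1]
    - [0,0,0,0,0,0,1]
    - [0,0,0,0,0,0,1]
    - [0,0,0,0,0,0,1]
  squeeze: 60

```text
time_s: 3.0
ee_pos: [0.5723, -0.0179, 0.1173]
ee_rot: [3.142, -0.002, 0.158]
force: [0.6, 1.1, 3.1]
finger_gap: 0.015
grasp_force: 59.1
```

Request:
drive_tool:
  increments:
    - [0,0,0,0,0,0,1]
    - [0,0,0,0,0,0,1]
    - [0,0,0,0,0,0,1]
    - [0,0,0,0,0,0,1]
    - [0,0,0,0,0,0,1]

```text
time_s: 3.62
ee_pos: [0.5723, -0.0179, 0.1173]
ee_rot: [3.141, -0.002, 0.158]
force: [-0.9, 1.4, 6.2]
finger_gap: 0.0152
grasp_force: 59.4
```

Request:
drive_tool:
  increments:
    - [0,0,-1,0,0,0,1]
    - [0,0,-3,0,0,0,1]
    - [0,0,-6,0,0,0,1]
    - [0,0,-9,0,0,0,1]
    - [0,0,-12,0,0,0,1]

```text
time_s: 4.25
ee_pos: [0.5708, -0.0183, 0.2355]
ee_rot: [-3.141, 0.004, 0.158]
force: [0.1, 1.3, -3.5]
finger_gap: 0.015
grasp_force: 58.7
```

Request:
drive_tool:
  increments:
    - [0,0,-2,0,0,-5,1]
    - [0,0,-3.5,0,0,-12,1]
    - [0,0,-4,0,0,-20,1]
    - [0,0,-4,0,0,-29,1]
    - [0,0,-4,0,0,-38,1]

```text
time_s: 4.88
ee_pos: [0.5711, -0.0183, 0.2748]
ee_rot: [-3.139, 0.003, 0.826]
force: [-0.1, -0.1, -3.7]
finger_gap: 0.0148
grasp_force: 58.7
```

Request:
drive_tool:
  increments:
    - [0,0,0,0,0,-9,1]
    - [0,0,0,0,0,-18,1]
    - [0,0,0,0,0,-27,1]
    - [0,0,0,0,0,-36,1]
    - [0,0,0,0,0,-45,1]

```text
time_s: 5.5
ee_pos: [0.571, -0.0183, 0.2745]
ee_rot: [-3.138, -0.0, 1.612]
force: [-0.6, 0.4, -3.8]
finger_gap: 0.0147
grasp_force: 58.7
```

Request:
drive_tool:
  increments:
    - [0,0,0,0,0,-9,1]
    - [0,0,0,0,0,-18,1]
    - [0,0,0,0,0,-27,1]
    - [0,0,0,0,0,-36,1]
    - [0,0,0,0,0,-45,1]

```text
time_s: 6.12
ee_pos: [0.571, -0.0183, 0.2745]
ee_rot: [-3.139, -0.003, 2.397]
force: [0.6, 0.3, -3.1]
finger_gap: 0.0148
grasp_force: 58.7
```

Request:
drive_tool:
  increments:
    - [0,0,0,0,0,-9,1]
    - [0,0,0,0,0,-18,1]
    - [0,0,0,0,0,-27,1]
    - [0,0,0,0,0,-36,1]
    - [0,0,0,0,0,-43,1]

```text
time_s: 6.75
ee_pos: [0.571, -0.0183, 0.2745]
ee_rot: [-3.142, -0.004, -3.137]
force: [-0.2, -1.0, -3.6]
finger_gap: 0.0149
grasp_force: 58.7
```

Request:
drive_tool:
  increments:
    - [0.1,-3,0,0,0,0,1]
    - [0.2,-8,0,0,0,0,1]
    - [0.3,-13,0,0,0,0,1]
    - [0.4,-18,0,0,0,0,1]
    - [0.4,-23,0,0,0,0,1]

```text
time_s: 7.38
ee_pos: [0.567, -0.2495, 0.2746]
ee_rot: [3.14, -0.003, -3.141]
force: [-0.2, 0.9, -3.6]
finger_gap: 0.0147
grasp_force: 58.8
```

Request:
drive_tool:
  increments:
    - [0,-4.5,0,0,0,0,1]
    - [0,-8,0,0,0,0,1]
    - [0,-10.5,0,0,0,0,1]
    - [0,-11.4,0,0,0,0,1]
    - [0,-11.4,0,0,0,0,1]

```text
time_s: 8.0
ee_pos: [0.5677, -0.3619, 0.2749]
ee_rot: [3.14, -0.002, -3.141]
force: [0.3, 0.3, -3.4]
finger_gap: 0.0149
grasp_force: 58.8
```

```bash
cat > m.py <<'E'
from h import *
import sys
t=sys.argv[1]
ims=[]
for c in ['top','scene']:
    im,d=grab_frame(c); w=cloud(c,d); m=yellow(im); ims.append(im)
    s=m&(w[...,1]>-.56)&(w[...,1]<-.18)&(w[...,0]>.35)&(w[...,0]<.8)
    z=w[...,2]; P=w[s&(z>.13)]; zt=np.percentile(P[:,2],98); 
    print(c,'bartop',zt.round(4))
    B=w[s&(z>zt-.01)]; print(' bar',rect(B),np.median(B[:,2]).round(4))
    Rm=w[s&(abs(z-(zt-.053))<.008)]; print(' rim',rect(Rm))
    for e in (-1,1):
        E=Rm[e*(Rm[:,1]+.362)>.06]; print('  end',e,np.median(E,axis=0).round(4))
    J=w[s&(abs(z-.09)<.006)]; print(' jarrim',len(J),rect(J))
    print(' jarrim pct',np.percentile(J,[1,99],axis=0).round(3).tolist())
cv2.imwrite(f'pics/{t}.png',np.hstack([cv2.resize(ims[0][90:270,270:470],(400,360)),cv2.resize(ims[1][90:270,60:260],(400,360))]))
print({k:v for k,v in state().items() if k in('time_s','ee_pos','ee_rot')})
E
python3 m.py a
```

```text
top bartop 0.3231
 bar (array([ 545. , -293.6]), array([ 67.5, 155.4]), 21.77) 0.3718
 rim (array([ 570.2, -358.8]), array([  8.3, 173.2]), 89.93)
  end -1 [nan nan nan]
  end 1 [nan nan nan]
 jarrim 569 (array([ 566.8, -326.6]), array([179.9, 164.9]), 0.2)
 jarrim pct [[0.477, -0.401, 0.086], [0.656, -0.244, 0.094]]
scene bartop 0.3021
 bar (array([ 571.3, -358.8]), array([105.2, 149.2]), 55.69) 0.3016
 rim (array([ 568.8, -362. ]), array([244.1, 185.2]), 89.98)
  end -1 [ 0.6015 -0.4697  0.2486]
  end 1 [ 0.6176 -0.2535  0.2483]
 jarrim 522 (array([ 567.1, -361.2]), array([184.6, 242.8]), 0.51)
 jarrim pct [[0.477, -0.479, 0.085], [0.658, -0.241, 0.096]]
{'time_s': 8.1, 'ee_pos': array([ 0.56818417, -0.36081778,  0.27606391]), 'ee_rot': array([ 3.14029474e+00, -6.32450224e-04, -3.13966283e+00])}
  return _methods._mean(a, axis=axis, dtype=dtype,
  ret = um.true_divide(
```

View pics/a.png

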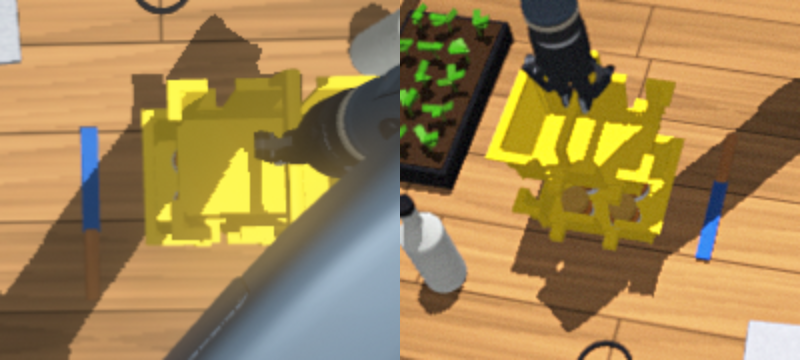

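Held crate is half-turned with its scoop now on the left (+y). It is level and centred within 2 mm over the jar crate. Lowering.

Request:
drive_tool:
  increments:
    - [0.1,0,1.5,0,0,0,1]
    - [0.15,0,3,0,0,0,1]
    - [0.15,0,4.5,0,0,0,1]
    - [0.15,0,5.6,0,0,0,1]
    - [0.15,0,6.2,0,0,0,1]

```text
time_s: 8.72
ee_pos: [0.5666, -0.361, 0.2138]
ee_rot: [3.141, -0.001, -3.14]
force: [0.3, 0.6, -3.5]
finger_gap: 0.0148
grasp_force: 58.8
```

Request:
drive_tool:
  increments:
    - [0,0,0.3,0,0,0,1]
    - [0,0,0.6,0,0,0,1]
    - [0,0,0.9,0,0,0,1]
    - [0,0,1.2,0,0,0,1]
    - [0,0,1.4,0,0,0,1]

```text
time_s: 9.35
ee_pos: [0.5666, -0.3621, 0.2001]
ee_rot: [3.142, -0.0, -3.141]
force: [0.7, -0.2, -4.4]
finger_gap: 0.015
grasp_force: 58.8
```

Request:
drive_tool:
  increments:
    - [0,0,0.1,0,0,0,1]
    - [0,0,0.2,0,0,0,1]
    - [0,0,0.3,0,0,0,1]
    - [0,0,0.4,0,0,0,1]
    - [0,0,0.5,0,0,0,1]

```text
time_s: 9.98
ee_pos: [0.5668, -0.3621, 0.1957]
ee_rot: [-3.141, 0.001, -3.141]
force: [0.2, 0.8, 0.3]
finger_gap: 0.015
grasp_force: 59.3
```

Request:
drive_tool:
  increments:
    - [0,0,0.05,0,0,0,1]
    - [0,0,0.1,0,0,0,1]
    - [0,0,0.1,0,0,0,1]
    - [0,0,0.1,0,0,0,1]

```text
time_s: 10.48
ee_pos: [0.5668, -0.3622, 0.1955]
ee_rot: [-3.141, 0.001, -3.141]
force: [-1.6, -0.3, 3.3]
finger_gap: 0.0152
grasp_force: 59.9
```

Contact: the force went from -4 N (hanging) to +3 N (pressing). I look before letting go.

```bash
python3 m.py b 2>/dev/null
```

```text
top bartop 0.3153
 bar (array([ 530.6, -314. ]), array([ 52.1, 168.5]), 47.41) 0.3674
 rim (array([ 556.6, -333.4]), array([33.4, 29.7]), 50.2)
  end -1 [nan nan nan]
  end 1 [nan nan nan]
 jarrim 965 (array([ 567.2, -348.3]), array([180., 209.]), 0.34)
 jarrim pct [[0.478, -0.438, 0.084], [0.653, -0.244, 0.095]]
scene bartop 0.226
 bar (array([ 526.8, -336.2]), array([105.1, 252.2]), 58.57) 0.2219
 rim (array([ 568.9, -361.9]), array([183.5, 242.2]), 0.29)
  end -1 [ 0.6023 -0.4721  0.1688]
  end 1 [ 0.6186 -0.2539  0.1692]
 jarrim 1010 (array([ 568.9, -360.6]), array([187.3, 239.7]), 0.82)
 jarrim pct [[0.481, -0.477, 0.084], [0.658, -0.241, 0.096]]
{'time_s': 10.575, 'ee_pos': array([ 0.56681672, -0.3622079 ,  0.195558  ]), 'ee_rot': array([-3.14053147e+00,  1.29146830e-03, -3.14064589e+00])}
```

View pics/b.png

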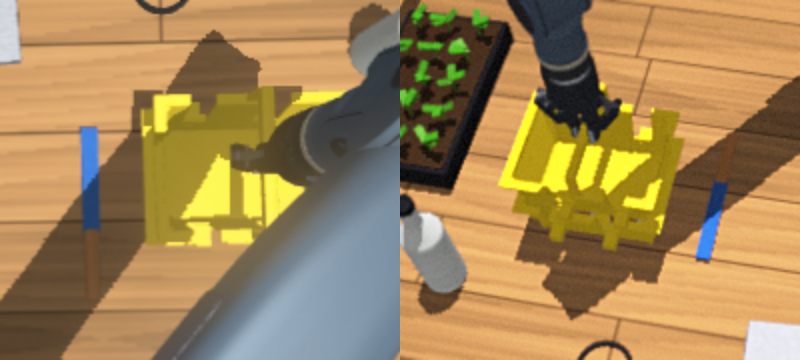

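The upper rim is at 0.169 m (78–79 mm above the lower one), centred and level, so it is seated on the ledges. Releasing.

Request:
drive_tool:
  increments:
    - [0,0,0,0,0,0,5]
    - [0,0,0,0,0,0,5]
    - [0,0,0,0,0,0,5]
    - [0,0,0,0,0,0,5]
    - [0,0,0,0,0,0,5]

```text
time_s: 11.2
ee_pos: [0.5666, -0.362, 0.1942]
ee_rot: [3.141, -0.0, -3.141]
force: [-0.6, 0.1, -0.6]
finger_gap: 0.05
grasp_force: 0.0
```

Request:
drive_tool:
  increments:
    - [0,0,-1,0,0,0,5]
    - [0,0,-3,0,0,0,5]
    - [0,0,-6,0,0,0,5]
    - [0,0,-8,0,0,0,5]
    - [0,0,-10,0,0,0,5]

```text
time_s: 11.82
ee_pos: [0.5667, -0.3621, 0.2964]
ee_rot: [-3.14, 0.002, -3.141]
force: [1.2, -0.0, -0.6]
finger_gap: 0.0498
grasp_force: 0.0
```

```bash
python3 m.py c 2>/dev/null
```

```text
top bartop 0.4029
 bar (array([ 542.8, -289.8]), array([ 69.1, 138. ]), 20.02) 0.429
 rim (array([ 567.1, -321.3]), array([25.4, 28.8]), 5.5)
  end -1 [nan nan nan]
  end 1 [nan nan nan]
 jarrim 1182 (array([ 567.2, -350.6]), array([180.4, 213.1]), 0.26)
 jarrim pct [[0.479, -0.456, 0.084], [0.652, -0.244, 0.095]]
scene bartop 0.2247
 bar (array([ 571.3, -355.5]), array([162.8,  74.7]), 17.07) 0.2212
 rim (array([ 567.2, -362.8]), array([186.6, 242.2]), 0.21)
  end -1 [ 0.5739 -0.4696  0.1685]
  end 1 [ 0.6168 -0.2547  0.1687]
 jarrim 1004 (array([ 568.2, -361.2]), array([185.3, 242.8]), 1.19)
 jarrim pct [[0.48, -0.476, 0.084], [0.658, -0.241, 0.096]]
{'time_s': 11.925, 'ee_pos': array([ 0.56744918, -0.36272811,  0.2983589 ]), 'ee_rot': array([-3.13748583,  0.00517498, -3.14064567])}
```

View pics/c.png

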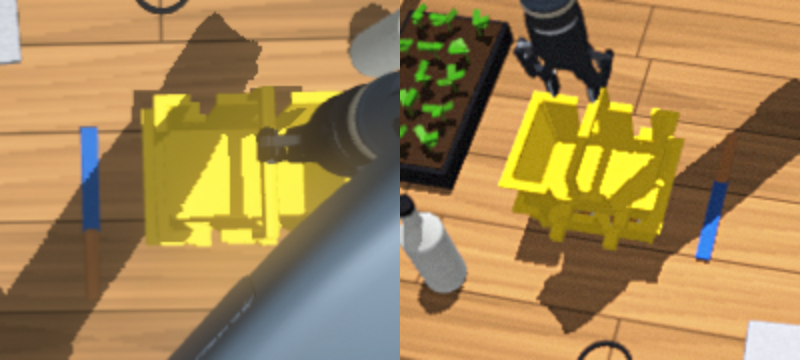

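The crate stands squarely on the jar crate with its rim level at 0.1685 m, and the gripper is clear of it.

```bash
python3 -c "
from workcell import *
print(finish_job())"
```

```text
the job is handed in; nothing more can be done
None
```

The empty crate stands half-turned and level on the jar crate's rim ledges, centred within about 2 mm; I released it, moved the gripper clear and handed the job in at about 12 s, with no verdict returned.

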